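# Snap the locking bar into the organiser tray

## Task

On the plywood kit's organiser tray, fit the locking bar: of the three loose plywood bars take the middle-sized one (130 mm, the only one that fits), lay it level and lengthways between the tray's two steel spring clips, and press it straight down until it snaps in under both clips and sits fully home on its two rests. Leave the shorter and the longer bar where they stand.

Things in the scene. Friction and masses are not known exactly. Their poses are not given: they have to be found in the camera images.
- lock_bar_center (a point): Centre (25 mm above underside) of the middle of three plywood bars standing on the table: 130 long (y), 20 wide (x), 50 high, 65 g, ends alike. Grip: raised middle block 70 long, 20 wide, full height (top 25 above this point). Beyond it run tongues 22 high; their ends are chamfered below: 11 shorter at the underside, full length from 18 up. Sizes in mm.
- short_bar_center (a point): Centre of the short bar: same shape, width and height but 90 mm long, with a 44 mm grip block; point 25 mm above its underside, y along it. Left alone.
- long_bar_center (a point): Centre of the long bar: same shape, width and height but 170 mm long, with a 96 mm grip block; point 25 mm above its underside, y along it. Left alone.
- tray_seat (a point): Middle of the fixed plywood tray (100 x 176 mm, y long, z up), level with its rests at y +-49, 26 above the table: bar's underside when home (bar's centre 25 above). Cheeks 10 high on the rests, 64 apart in x. Steel spring clips at y +-70, 60 wide: lips 25 above the point, 120 apart, lead-in flares over them to 43 high, 140 apart. Bar touches 20 above home, needs 5-15 N. Rims, floor are lower.
Things that resemble listed ones, but are neither listed nor needed, are in the scene too. What is shaped like the part that bears lock_bar_center but black or blue is not meant.

How it is judged:
At the end, for the whole second after the job is handed in: The 130 mm bar lies in the tray under both clips: its centre 25 mm (+-6 mm) above the seat point, within 22 mm of the seat sideways and 12 mm lengthways, along the tray within 20 degrees, upright within 7 degrees (z of lock_bar_center in the frame of tray_seat between 0.019 and 0.031 m and x of lock_bar_center in the frame of tray_seat between -0.022 and 0.022 m and y of lock_bar_center in the frame of tray_seat between -0.012 and 0.012 m and angle between the y axis of lock_bar_center and the y axis of tray_seat, either way round below 0.35 rad and angle between lock_bar_center's own z axis and vertical below 0.12 rad); the robot touches nothing.
It fails at once if the short bar is moved by more than 40 mm (distance of short_bar_center from where it was at the start of the episode above 0.04 m).
It fails at once if the long bar is moved by more than 40 mm (distance of long_bar_center from where it was at the start of the episode above 0.04 m).
It also fails if it takes over 48 s, if anything falls off the work surface, if the arm or the gripper's body presses on something with over 40 N, if the wrist force passes 120 N, or if a joint passes its speed limit or range.

## Robot

A 7-joint arm with a two-finger parallel gripper is mounted at the origin on the work surface. World frame = base frame: x ahead of the robot, y to its left, z up, the work surface at z = 0. Lengths are in m, angles in rad, forces in N, time in s.
With the tool pointing down it reaches from about 0.4 to 0.9 m from the base axis. Payload 5.5 kg.
Tool frame: the origin (TCP) lies midway between the tips of the shut fingers; the grasp point (between the pads) lies 19 mm behind it (arm.tcp_to_grasp is the z of the grasp point in the tool frame, in m); z points along the fingers, y is the line along which they close (so a half turn about z gives the same grasp; the last joint's range is limited). The gripper opens to 92 mm and grips with 3 to 60 N. Pads are 19 mm wide; open, the fingers measure 130 mm over their backs; the gripper's body (75 mm by 190 mm) begins 47 mm behind the grasp point.
Start: joints at [1.588, 0.501, -0.427, 1.55, 0.221, 1.138, -0.21], TCP at [0.158, -0.63, 0.227] pointing down, gripper open.
Joint ranges: [-2.88, 2.88], [-0.31, 2.03], [-1.54, 1.56], [0.2, 2.42], [-1.41, 4.55], [0.19, 2.02], [-2.57, 2.57]. Speed limits (rad/s): [2.57, 2.57, 3.14, 3.14, 3.14, 3.14, 3.14].

## Interface

Orientations are given as a rotation vector (axis times angle).
In Python, from cell import arm, optics gives the robot as it stands.
- The arm moves only by the shell command python3 -m jog 'ROWS' [OPENING] [FORCE]. ROWS is JSON, a list of rows, each a list of 2 entries, a list of its own where there are three numbers: the shift along the tool's x, y, z in units of 25 mm (1.0 is 25 mm), then the turn, a rotation vector about the tool's x, y, z in units of 5 degrees (1.0 is 5 degrees). A call has 1 to 5 rows; each row is the pose to reach, as a shift and turn from the pose commanded when the call began, along the tool's axes at that moment; what a row does not reach only later rows make up. A row lasts 1/10 s, in which the tool goes at most 50 mm and 8.59 degrees, less where a joint would pass 70% of its speed; a pose out of reach is approached as far as the arm can. A call with a gripper value outside its range is refused whole. OPENING is the opening, from -1 (shut) to 1 (fully open), set as the call begins (- or left out, the last holds). The fingers move at their own pace and stop on an object; FORCE is the grip in N (left out, the last holds). Time passes only in rows, so rows that repeat a pose let the fingers close. It gives the time, the measured TCP pose, the force, the opening and the grip force at its end, in the units of the state.
- arm.read_state(): the state, without advancing time (a new reading comes with each control period).
- optics.grab_frame(name): name is "scene" or "top"; returns the picture (400x640x3 uint8, blue, green, red); there is no depth.
- optics.camera_model(name): a dict with "camera_matrix" (3x3 intrinsics, pixels), "distortion" ([k1, k2, p1, p2, k3] as OpenCV has them; the pictures are not rectified), "world_from_camera" (4x4, takes a point from camera to world coordinates). Camera axes: x right, y up, looking along -z (the intrinsics and any distortion apply to the point x, -y, -z); pixel columns grow to the right and rows downward; lengths in m; the calibration is good to about 2 mm. A picture is of the moment at which its call begins. camera_model takes no time and is no camera call.
- arm.close_job(): hands the job in; it is judged then, once.
The state is a dict: "time_s": time; "joints": joint angles; "dq": joint speeds; "joint_torque": joint torques, N m; "ee_pos": TCP position; "tcp_rot": TCP orientation; "wrist_force": force on the tool from outside, world axes, zero at the start; "wrist_torque": the same for the moment, N m; "finger_gap": finger opening in m; "grip_force": force on a finger pad.
Only numpy, scipy, OpenCV 4.12 (cv2) and the standard library are available. Lean on these libraries where they do the work, as an engineer would, in place of code of your own. Each camera call takes 0.05 s, during which the arm holds its last target. There are 200 camera calls.

## Working session

There is one attempt and no reset: what is moved stays moved. The work goes in short steps, Python scripts to look and compute and a shell command to move; the robot and the scene stay as the last step left them, time stands still between calls to the robot, and variables do not carry over. Pictures are saved under pics/ and viewed, at most 10 in all, crops included, and the job is handed in when it is done.

```bash
mkdir -p pics
python3 - <<'E'
from cell import arm, optics
import cv2, numpy as np
for n in("scene","top"):
    cv2.imwrite(f"pics/{n}0.png",optics.grab_frame(n)); m=optics.camera_model(n); print(np.round(m["camera_matrix"],1).tolist(),np.round(m["distortion"],3),np.round(m["world_from_camera"],3).tolist())
s=arm.read_state();print(s["time_s"],s["ee_pos"],s["tcp_rot"],s["finger_gap"],arm.tcp_to_grasp)
E
```

```text
[[390.5, 0.0, 322.4], [0.0, 390.5, 195.2], [0.0, 0.0, 1.0]] [-0.075  0.     0.     0.     0.   ] [[-0.113, -0.636, 0.763, 1.159], [0.993, -0.063, 0.095, 0.047], [-0.013, 0.769, 0.639, 0.648], [0.0, 0.0, 0.0, 1.0]]
[[426.6, 0.0, 324.0], [0.0, 426.6, 200.3], [0.0, 0.0, 1.0]] [0.005 0.    0.    0.    0.   ] [[-0.015, 0.996, -0.091, 0.357], [-1.0, -0.014, 0.019, -0.031], [0.017, 0.091, 0.996, 0.925], [0.0, 0.0, 0.0, 1.0]]
0.1 [ 0.15796641 -0.6298506   0.22578273] [-3.11612177e+00 -3.85027918e-01  2.49966506e-04] 0.09146667551853363 -0.0188
```

View pics/scene0.png

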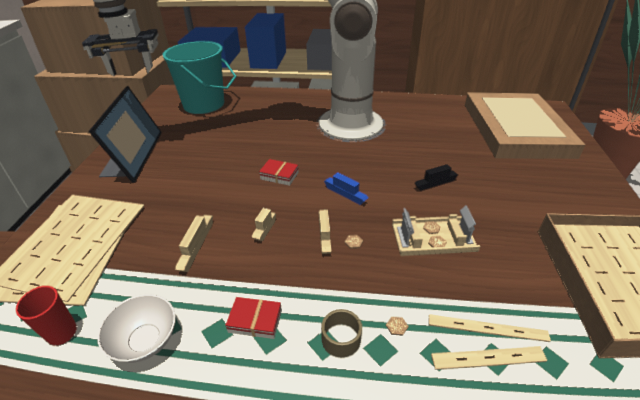

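View pics/top0.png

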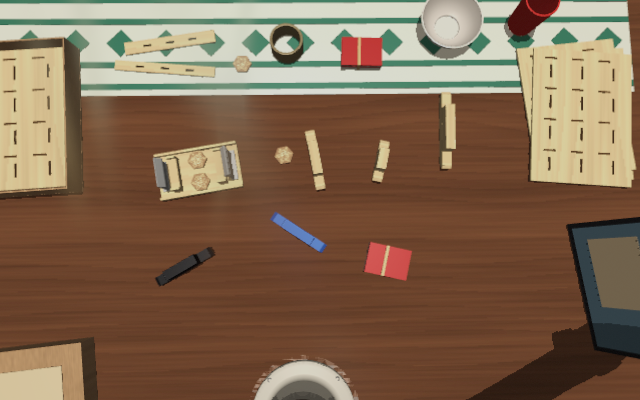

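The scene view shows the plywood bars at about (195,243) long, (263,224) short and (325,232) middle, with the tray at (436,235). In the top view they are at (447,130), (381,161), (315,160) and (198,171). Next I'll zoom in on the top view.

```bash
cat > h.py <<'E'
from cell import arm, optics
import cv2, numpy as np
from scipy.spatial.transform import Rotation as R
def ray(n,px,z):
    m=optics.camera_model(n); K=np.array(m["camera_matrix"]);D=np.array(m["distortion"]);T=np.array(m["world_from_camera"])
    u=cv2.undistortPoints(np.array(px,float).reshape(-1,1,2),K,D)[:,0]
    d=np.c_[u[:,0],-u[:,1],-np.ones(len(u))]@T[:3,:3].T; o=T[:3,3]
    return o+d*((z-o[2])/d[:,2])[:,None]
def proj(n,P):
    m=optics.camera_model(n); T=np.linalg.inv(np.array(m["world_from_camera"]));P=np.atleast_2d(P)@T[:3,:3].T+T[:3,3]
    return cv2.projectPoints(P*[1,-1,-1],np.zeros(3),np.zeros(3),np.array(m["camera_matrix"]),np.array(m["distortion"]))[0][:,0]
E
python3 - <<'E'
import cv2,numpy as np
t=cv2.imread("pics/top0.png");s=cv2.imread("pics/scene0.png")
a=cv2.resize(t[120:210,145:345],None,fx=4,fy=4,interpolation=cv2.INTER_CUBIC)
cv2.imwrite("pics/tc.png",a)
cv2.imwrite("pics/sc.png",cv2.resize(s[195:265,305:495],None,fx=4,fy=4,interpolation=cv2.INTER_CUBIC))
E
```

```text
(no output)
```

View pics/tc.png

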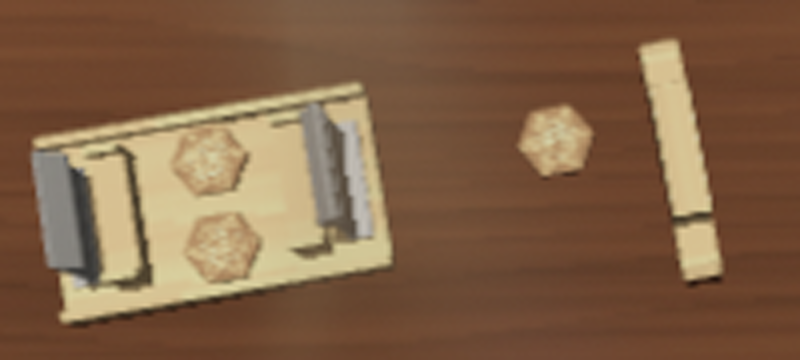

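View pics/sc.png

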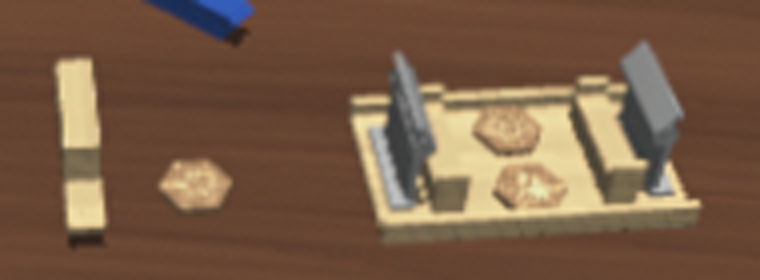

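The crops show the middle bar with its tongue ends at crop (660,43) and (703,278). The tray's outer corners are at (35,138), (362,84), (392,265) and (65,322). The biscuits inside it lie flat on the floor, below the rests.

Run:
```python
from h import *
c=lambda p:np.array(p)/4+[145,120]-.375
s=lambda p:np.array(p)/4+[305,195]-.375
e=ray("top",c([(660,43),(703,278)]),.022); print("bar",e[:,:2].round(4).tolist(),np.linalg.norm(e[0]-e[1]),e.mean(0)); d=e[0]-e[1]; print("yaw",np.degrees(np.arctan2(d[1],d[0])))
e=ray("scene",s([(82,230),(75,60)]),[.022,.05][0]); print("scene near end",e[0])
for z in(.008,.014,.02):
    q=ray("top",c([(35,138),(362,84),(392,265),(65,322)]),z)
    print(z,q.mean(0).round(4),[round(float(np.linalg.norm(q[i]-q[(i+1)%4])),4) for i in range(4)])
    d=q[0]+q[3]-q[1]-q[2];print(np.degrees(np.arctan2(d[1],d[0])))
    q=ray("scene",s([(350,97),(610,82),(698,208),(382,228)]),z);print("sc",q[2:].round(4).tolist(),q.mean(0)); print(ray("top",c([(35,138),(362,84),(392,265),(65,322)]),z)[:,:2].round(4).tolist())
x=arm.read_state();print(R.from_rotvec(x["tcp_rot"]).as_matrix().round(3))
```

```text
bar [[0.5916, -0.0194], [0.4637, -0.0407]] 0.12962125303237793 [ 0.52765328 -0.03002017  0.022     ]
yaw 9.463847252607865
scene near end [ 0.5997133  -0.01883827  0.022     ]
0.008 [0.5104 0.2227 0.008 ] [0.1782, 0.1009, 0.1768, 0.1018]
99.11654279391594
sc [[0.5381, 0.3192, 0.008], [0.5695, 0.1428, 0.008]] [0.50270778 0.21869323 0.008     ]
[[0.5464, 0.3194], [0.5742, 0.1433], [0.4747, 0.1269], [0.4462, 0.3013]]
0.014 [0.5094 0.2211 0.014 ] [0.1771, 0.1002, 0.1756, 0.1011]
99.11654279391594
sc [[0.5439, 0.3167, 0.014], [0.575, 0.1419, 0.014]] [0.50886403 0.21708218 0.014     ]
[[0.5452, 0.3171], [0.5728, 0.1422], [0.4739, 0.1258], [0.4456, 0.2992]]
0.02 [0.5084 0.2194 0.02  ] [0.1759, 0.0996, 0.1745, 0.1005]
99.11654279391597
sc [[0.5497, 0.3141, 0.02], [0.5806, 0.141, 0.02]] [0.51502028 0.21547114 0.02      ]
[[0.5439, 0.3148], [0.5714, 0.141], [0.4731, 0.1248], [0.445, 0.297]]
[[ 0.97   0.243 -0.   ]
 [ 0.243 -0.97   0.002]
 [ 0.    -0.002 -1.   ]]
```

```bash
cat > go.py <<'E'
import sys; from h import *
# usage: go.py x y z yaw_of_tool_y_deg -> shift (25mm) and turn (5deg) in tool axes
x,y,z,a=map(float,sys.argv[1:5]); s=arm.read_state(); M=R.from_rotvec(s["tcp_rot"]); a=np.radians(a)
ty=np.array([np.cos(a),np.sin(a),0]); tz=np.array([0,0,-1.]); T=np.c_[np.cross(ty,tz),ty,tz]
print("t",s["time_s"],"pos",s["ee_pos"].round(4),"shift",(M.inv().apply(np.array([x,y,z])-s["ee_pos"])/.025).round(3),"turn",(np.degrees((M.inv()*R.from_matrix(T)).as_rotvec())/5).round(3),"F",np.round(s["wrist_force"],1),"gap",round(float(s["finger_gap"]),4),"grip",s["grip_force"],"j",np.round(s["joints"],2))
E
python3 go.py .528 -.03 .16 -80.5
```

```text
t 0.1 pos [ 0.158  -0.6299  0.2258] shift [ 20.196 -19.665   2.668] turn [-0.02   0.     0.918] F [-0.2 -0.2 -0.4] gap 0.0915 grip 0.0 j [ 1.59  0.5  -0.43  1.55  0.22  1.14 -0.21]
```

```bash
python3 -m jog '[[[1,-1,0],[0,0,0]],[[2.3,-2.2,0.2],[0,0,0.2]],[[3.6,-3.5,0.4],[0,0,0.3]],[[4.9,-4.8,0.6],[0,0,0.4]],[[6.2,-6,0.8],[0,0,0.5]]]' 0.2 40; python3 go.py .528 -.03 .16 -80.5
```

```text
time_s: 0.6
ee_pos: [0.2725, -0.4451, 0.2062]
tcp_rot: [-3.125, -0.316, 0.001]
wrist_force: [0.4, -0.6, 0.6]
finger_gap: 0.0574
grip_force: 0.0
t 0.6 pos [ 0.2725 -0.4451  0.2062] shift [ 13.342 -14.218   1.854] turn [-0.008  0.004  0.412] F [ 0.4 -0.6  0.6] gap 0.0574 grip 0.0 j [ 1.4   0.3  -0.51  1.89  0.18  0.99 -0.56]
```

```bash
python3 -m jog '[[[1.2,-1.3,0.2],[0,0,0.1]],[[2.4,-2.6,0.4],[0,0,0.2]],[[3.6,-3.9,0.6],[0,0,0.3]],[[4.8,-5.2,0.8],[0,0,0.4]],[[6,-6.4,1],[0,0,0.4]]]'; python3 go.py .528 -.03 .16 -80.5
```

```text
time_s: 1.1
ee_pos: [0.3871, -0.2585, 0.1815]
tcp_rot: [3.131, 0.262, -0.001]
wrist_force: [0.9, -0.2, 0.4]
finger_gap: 0.0549
grip_force: 0.0
t 1.1 pos [ 0.3871 -0.2585  0.1815] shift [ 7.076 -8.075  0.856] turn [-0.     0.004  0.015] F [ 0.9 -0.2  0.4] gap 0.0549 grip 0.0 j [ 1.09  0.25 -0.63  2.04  0.19  0.91 -1.05]
```

```bash
python3 -m jog '[[[1.2,-1.3,0.1],[0,0,0]],[[2.4,-2.6,0.2],[0,0,0]],[[3.6,-3.9,0.4],[0,0,0]],[[4.8,-5.2,0.5],[0,0,0]],[[4.8,-5.2,0.5],[0,0,0]]]'; python3 go.py .528 -.03 .16 -80.5
```

```text
time_s: 1.6
ee_pos: [0.4865, -0.105, 0.1694]
tcp_rot: [-3.126, -0.278, -0.005]
wrist_force: [0.3, -0.5, 0.0]
finger_gap: 0.0552
grip_force: 0.0
t 1.6 pos [ 0.4865 -0.105   0.1694] shift [ 2.162 -2.658  0.393] turn [-0.038 -0.038  0.131] F [ 0.3 -0.5  0. ] gap 0.0552 grip 0.0 j [ 0.75  0.34 -0.7   1.98  0.27  0.91 -1.48]
```

```bash
python3 -m jog '[[[1,-1.2,0.2],[0,0,0]],[[2,-2.4,0.4],[0,0,0]],[[2,-2.4,0.4],[0,0,0]],[[2,-2.4,0.4],[0,0,0]]]'; python3 go.py .528 -.03 .16 -80.5
python3 - <<'E'
from h import *
a=optics.grab_frame("top")[70:270,240:500];b=optics.grab_frame("scene")[130:330,220:480]
cv2.imwrite("pics/p1.png",np.vstack([cv2.resize(v,None,fx=1.5*1,fy=1.5) for v in(a,b)]))
E
```

```text
time_s: 2.0
ee_pos: [0.5225, -0.0439, 0.1588]
tcp_rot: [-3.13, -0.266, 0.002]
wrist_force: [-0.7, -0.4, -0.2]
finger_gap: 0.0548
grip_force: 0.0
t 2.0 pos [ 0.5225 -0.0439  0.1588] shift [ 0.312 -0.51  -0.049] turn [-0.007  0.013  0.046] F [-0.7 -0.4 -0.2] gap 0.0548 grip 0.0 j [ 0.6   0.41 -0.69  1.92  0.33  0.92 -1.65]
```

View pics/p1.png

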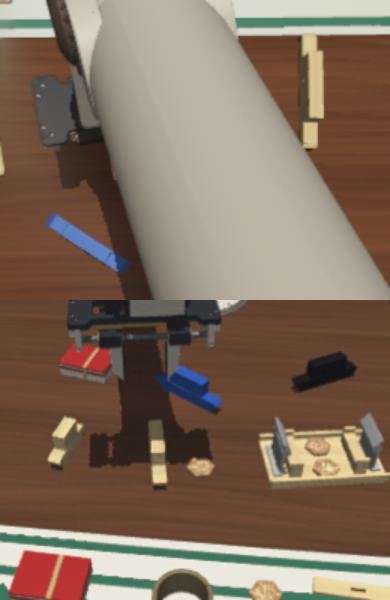

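The picture shows the open fingers standing astride the middle bar (lower half, near (157,450)). They are clear of the short bar at (65,440). I'll descend.

```bash
python3 -m jog '[[[0.3,-0.5,0],[0,0,0]],[[0.3,-0.5,1],[0,0,0]],[[0.3,-0.5,2],[0,0,0]],[[0.3,-0.5,3],[0,0,0]],[[0.3,-0.5,3],[0,0,0]]]'; python3 go.py .528 -.03 .02 -80.5
```

```text
time_s: 2.6
ee_pos: [0.5255, -0.0314, 0.0816]
tcp_rot: [-3.13, -0.261, 0.009]
wrist_force: [-0.2, 0.4, -0.3]
finger_gap: 0.055
grip_force: 0.0
t 2.6 pos [ 0.5255 -0.0314  0.0816] shift [ 0.121 -0.036  2.463] turn [-0.017  0.063  0.005] F [-0.2  0.4 -0.3] gap 0.055 grip 0.0 j [ 0.51  0.53 -0.63  1.96  0.43  0.79 -1.77]
```

```bash
python3 -m jog '[[[0,0,0.8],[0,0,0]],[[0,0,1.6],[0,0,0]],[[0,0,2.2],[0,0,0]],[[0,0,2.5],[0,0,0]],[[0,0,2.5],[0,0,0]]]'; python3 go.py .528 -.03 .02 -80.5
```

```text
time_s: 3.1
ee_pos: [0.5278, -0.0311, 0.0214]
tcp_rot: [-3.13, -0.262, 0.002]
wrist_force: [1.2, 0.1, 0.2]
finger_gap: 0.0552
grip_force: 0.0
t 3.1 pos [ 0.5278 -0.0311  0.0214] shift [ 0.016 -0.044  0.055] turn [-0.003  0.012  0.014] F [1.2 0.1 0.2] gap 0.0552 grip 0.0 j [ 0.45  0.63 -0.56  1.98  0.52  0.68 -1.84]
```

```bash
python3 -m jog '[[[0,0,0],[0,0,0]],[[0,0,0],[0,0,0]],[[0,0,0],[0,0,0]],[[0,0,0],[0,0,0]],[[0,0,0],[0,0,0]]]' -0.9 45; python3 go.py .528 -.03 .15 -80.5
```

```text
time_s: 3.6
ee_pos: [0.5284, -0.0312, 0.0221]
tcp_rot: [3.131, 0.262, 0.001]
wrist_force: [0.6, -0.7, 0.1]
finger_gap: 0.0196
grip_force: 29.2
t 3.6 pos [ 0.5284 -0.0312  0.0221] shift [-4.000e-03 -4.800e-02 -5.118e+00] turn [ 0.001 -0.006  0.015] F [ 0.6 -0.7  0.1] gap 0.0196 grip 29.16941151022911 j [ 0.45  0.63 -0.56  1.98  0.52  0.68 -1.84]
```

```bash
python3 -m jog '[[[0,0,-0.8],[0,0,0]],[[0,0,-2],[0,0,0]],[[0,0,-3.4],[0,0,0]],[[0,0,-4.8],[0,0,0]],[[0,0,-5.6],[0,0,0]]]'; python3 -m jog '[[[0,0,0],[0,0,0]],[[0,0,0],[0,0,0]]]';python3 go.py .509 .221 .16 9.1;  python3 - <<'E'
from h import *
b=optics.grab_frame("scene")[100:300,220:480]
cv2.imwrite("pics/p2.png",cv2.resize(b,None,fx=3,fy=3))
E
```

```text
time_s: 4.1
ee_pos: [0.5292, -0.0309, 0.1644]
tcp_rot: [3.13, 0.263, 0.005]
wrist_force: [0.9, -0.3, 0.2]
finger_gap: 0.0196
grip_force: 45.0
time_s: 4.3
ee_pos: [0.528, -0.0315, 0.1617]
tcp_rot: [3.13, 0.262, 0.001]
wrist_force: [-0.5, 0.0, -0.9]
finger_gap: 0.0195
grip_force: 45.0
t 4.3 pos [ 0.528  -0.0315  0.1617] shift [  0.929 -10.087   0.06 ] turn [ 9.0000e-03  4.0000e-03 -1.7907e+01] F [-0.5  0.  -0.9] gap 0.0195 grip 44.99974446371198 j [ 0.58  0.42 -0.7   1.91  0.33  0.93 -1.68]
```

View pics/p2.png

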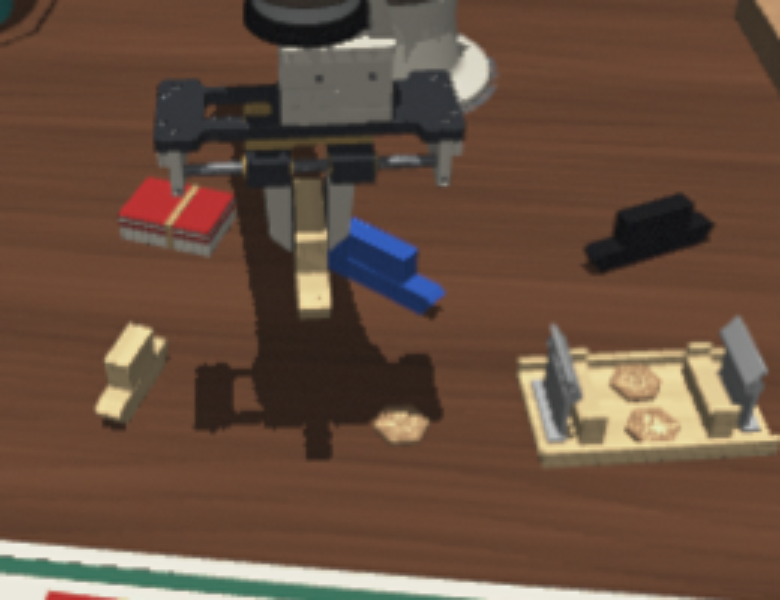

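The bar is held level between the fingers, with its near end at (314,310). Now to carry it to the tray.

```bash
python3 -m jog '[[[0.1,-0.8,0],[0,0,-1]],[[0.2,-1.8,0],[0,0,-2.5]],[[0.3,-2.8,0],[0,0,-4]],[[0.4,-3.8,0],[0,0,-5.5]],[[0.4,-4.8,0],[0,0,-7]]]'; python3 go.py .509 .221 .16 9.1
```

```text
time_s: 4.85
ee_pos: [0.5169, 0.0896, 0.1601]
tcp_rot: [-2.902, -1.199, 0.004]
wrist_force: [0.3, 0.3, -0.3]
finger_gap: 0.0195
grip_force: 45.0
t 4.85 pos [0.5169 0.0896 0.1601] shift [ 3.484 -3.947  0.006] turn [-3.1000e-02  6.0000e-03 -1.0841e+01] F [ 0.3  0.3 -0.3] gap 0.0195 grip 44.99786697328091 j [ 0.47  0.46 -0.86  1.91  0.42  0.96 -1.38]
```

```bash
python3 -m jog '[[[0.6,-0.7,0],[0,0,-1.6]],[[1.2,-1.4,0],[0,0,-3.2]],[[1.8,-2.1,0],[0,0,-4.8]],[[2.4,-2.7,0],[0,0,-6.4]],[[3,-3.4,0],[0,0,-8]]]'; python3 -m jog '[[[0,0,0],[0,0,0]],[[0,0,0],[0,0,0]]]'; python3 go.py .509 .221 .16 9.1
```

```text
time_s: 5.35
ee_pos: [0.5108, 0.2022, 0.1599]
tcp_rot: [-2.317, -2.119, 0.004]
wrist_force: [0.7, -0.5, -1.3]
finger_gap: 0.0196
grip_force: 45.0
time_s: 5.55
ee_pos: [0.5106, 0.2021, 0.1602]
tcp_rot: [-2.323, -2.113, 0.004]
wrist_force: [-0.4, 0.1, -0.3]
finger_gap: 0.0197
grip_force: 45.0
t 5.55 pos [0.5106 0.2021 0.1602] shift [ 0.747 -0.137  0.008] turn [-3.300e-02  2.000e-03 -2.904e+00] F [-0.4  0.1 -0.3] gap 0.0197 grip 44.99953013844788 j [ 0.34  0.57 -1.01  1.85  0.56  1.03 -0.99]
```

```bash
python3 -m jog '[[[0.4,-0.1,0],[0,0,-1.5]],[[0.75,-0.15,0],[0,0,-2.9]],[[0.75,-0.15,0.8],[0,0,-2.9]],[[0.75,-0.15,1.6],[0,0,-2.9]],[[0.75,-0.15,1.6],[0,0,-2.9]]]'; python3 -m jog '[[[0,0,0],[0,0,0]],[[0,0,0],[0,0,0]]]'; python3 go.py .509 .221 .048 9.1;  python3 - <<'E'
from h import *
b=optics.grab_frame("scene")[130:280,350:550]; a=optics.grab_frame("top")[110:230,120:280]
cv2.imwrite("pics/p3.png",np.hstack([cv2.resize(b,(400,300)),cv2.resize(a,(400,300))]))
E
```

```text
time_s: 6.05
ee_pos: [0.5081, 0.218, 0.1186]
tcp_rot: [-2.041, -2.386, 0.009]
wrist_force: [-0.4, 0.0, -1.9]
finger_gap: 0.0196
grip_force: 45.0
time_s: 6.25
ee_pos: [0.5104, 0.2209, 0.1224]
tcp_rot: [2.04, 2.389, 0.001]
wrist_force: [-0.0, 0.3, -0.9]
finger_gap: 0.0197
grip_force: 45.0
t 6.25 pos [0.5104 0.2209 0.1224] shift [ 0.014 -0.057  2.978] turn [ 0.011 -0.001 -0.017] F [-0.   0.3 -0.9] gap 0.0197 grip 44.99981548637152 j [ 0.3   0.66 -1.01  1.87  0.66  1.   -0.85]
```

View pics/p3.png

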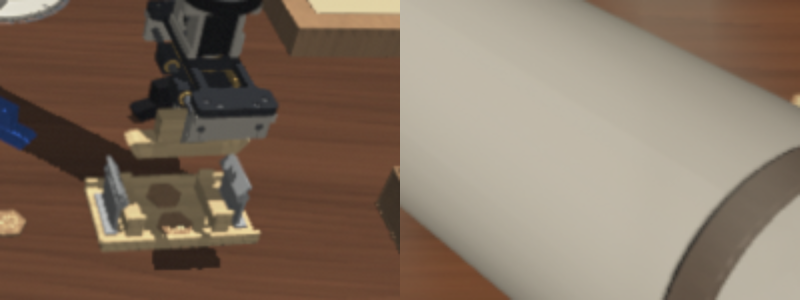

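The left half shows the bar level above the tray. Its tongue ends are at about (125,137) and (250,148), over the flares at (112,160) and (238,160). Before pressing I'll check the lengthways centring numerically.

Run:
```python
from h import *
a=np.radians(99.1);d=np.array([np.cos(a),np.sin(a),0]); n=np.array([d[1],-d[0],0])
s=arm.read_state();u=s["ee_pos"][2]-.022
c=np.array([.5104,.2209,u])
print("predicted far ends (z 22, far side, +-65)",[((proj("scene",c+[0,0,.020]+k*.065*d+w*n)[0]-[350,130])*2).round(1).tolist() for k in(-1,1) for w in (-.01,.01)])
f=cv2.imread("pics/p3.png")[100:260,80:280]
cv2.imwrite("pics/p4.png",cv2.resize(f,None,fx=4,fy=3.75,interpolation=cv2.INTER_CUBIC))
```

```text
predicted far ends (z 22, far side, +-65) [[122.3, 130.5], [126.5, 142.9], [241.8, 125.8], [248.2, 137.9]]
```

View pics/p4.png

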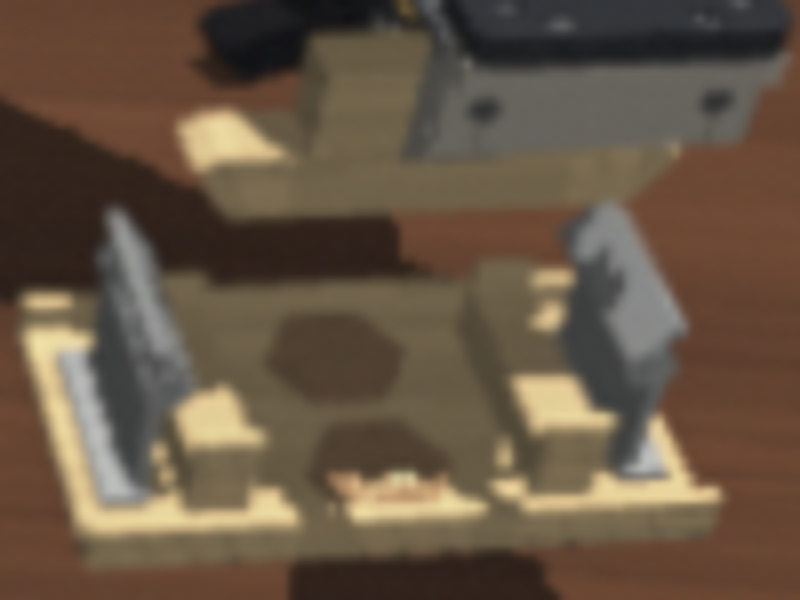

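In this view the bar sits about 3–5 mm toward +y relative to the tray. I'll shift it 3 mm and press down.

```bash
python3 -m jog '[[[-0.12,-0.05,0.4],[0,0,0]],[[-0.12,-0.05,0.9],[0,0,0]],[[-0.12,-0.05,1.4],[0,0,0]],[[-0.12,-0.05,1.9],[0,0,0]],[[-0.12,-0.05,1.9],[0,0,0]]]' - 55; python3 go.py .509 .218 .048 9.1
```

```text
time_s: 6.85
ee_pos: [0.5075, 0.2171, 0.0718]
tcp_rot: [-2.037, -2.389, 0.005]
wrist_force: [-0.3, 0.2, 0.1]
finger_gap: 0.0196
grip_force: 55.0
t 6.85 pos [0.5075 0.2171 0.0718] shift [0.025 0.07  0.951] turn [-0.044  0.008  0.001] F [-0.3  0.2  0.1] gap 0.0196 grip 54.99992195516825 j [ 0.26  0.72 -0.95  1.9   0.73  0.92 -0.89]
```

```bash
python3 -m jog '[[[0,0,0.2],[0,0,0]],[[0,0,0.35],[0,0,0]],[[0,0,0.5],[0,0,0]],[[0,0,0.6],[0,0,0]],[[0,0,0.7],[0,0,0]]]'; python3 go.py .509 .218 .048 9.1
```

```text
time_s: 7.35
ee_pos: [0.5102, 0.2192, 0.0581]
tcp_rot: [2.037, 2.39, 0.005]
wrist_force: [-0.4, -0.8, 6.6]
finger_gap: 0.0195
grip_force: 55.0
t 7.35 pos [0.5102 0.2192 0.0581] shift [-0.041 -0.058  0.402] turn [ 0.035 -0.013  0.003] F [-0.4 -0.8  6.6] gap 0.0195 grip 55.001940093934536 j [ 0.24  0.74 -0.93  1.9   0.76  0.9  -0.91]
```

Contact began as expected, with a smooth 6.6 N and little side force. I'll keep pressing.

```bash
python3 -m jog '[[[0,0,0.1],[0,0,0]],[[0,0,0.2],[0,0,0]],[[0,0,0.3],[0,0,0]],[[0,0,0.35],[0,0,0]],[[0,0,0.35],[0,0,0]]]'; python3 go.py .509 .218 .048 9.1
```

```text
time_s: 7.85
ee_pos: [0.5087, 0.2178, 0.0481]
tcp_rot: [-2.038, -2.39, 0.001]
wrist_force: [-1.2, -0.5, 4.7]
finger_gap: 0.0199
grip_force: 55.0
t 7.85 pos [0.5087 0.2178 0.0481] shift [0.005 0.014 0.003] turn [-0.008  0.006 -0.002] F [-1.2 -0.5  4.7] gap 0.0199 grip 55.001226710155606 j [ 0.23  0.75 -0.91  1.91  0.77  0.88 -0.92]
```

```bash
python3 -m jog '[[[0,0,0.08],[0,0,0]],[[0,0,0.16],[0,0,0]],[[0,0,0.16],[0,0,0]]]'; python3 go.py .509 .218 .048 9.1
```

```text
time_s: 8.15
ee_pos: [0.5088, 0.2178, 0.0479]
tcp_rot: [2.036, 2.388, -0.004]
wrist_force: [-11.5, -8.7, 41.7]
finger_gap: 0.0196
grip_force: 55.0
t 8.15 pos [0.5088 0.2178 0.0479] shift [ 0.007  0.011 -0.006] turn [ 0.004  0.046 -0.003] F [-11.5  -8.7  41.7] gap 0.0196 grip 55.01231894362718 j [ 0.23  0.75 -0.91  1.91  0.78  0.89 -0.92]
```

That is a firm stop at the home height. Next: relieve the load, release and retreat.

```bash
python3 -m jog '[[[0,0,-0.16],[0,0,0]],[[0,0,-0.16],[0,0,0]]]'; python3 -m jog '[[[0,0,0],[0,0,0]],[[0,0,0],[0,0,0]],[[0,0,0],[0,0,0]],[[0,0,0],[0,0,0]],[[0,0,0],[0,0,0]]]' 0; python3 -m jog '[[[0,0,-0.5],[0,0,0]],[[0,0,-1.5],[0,0,0]],[[0,0,-2.8],[0,0,0]],[[0,0,-4.2],[0,0,0]],[[0,0,-5.6],[0,0,0]]]'; python3 -m jog '[[[0,-1,-1],[0,0,0]],[[0,0,-2],[0,0,0]],[[0,0,-3],[0,0,0]]]';  python3 - <<'E'
from h import *
b=optics.grab_frame("scene")[180:270,370:500]
cv2.imwrite("pics/p5.png",cv2.resize(b,None,fx=5,fy=5,interpolation=cv2.INTER_CUBIC))
E
```

```text
time_s: 8.35
ee_pos: [0.5088, 0.2173, 0.048]
tcp_rot: [2.039, 2.39, -0.001]
wrist_force: [-2.7, -1.2, 6.1]
finger_gap: 0.0195
grip_force: 55.0
time_s: 8.85
ee_pos: [0.5091, 0.2179, 0.0478]
tcp_rot: [-2.039, -2.39, 0.0]
wrist_force: [-0.1, 0.7, 0.9]
finger_gap: 0.0459
grip_force: 0.0
time_s: 9.35
ee_pos: [0.5087, 0.2181, 0.1901]
tcp_rot: [2.038, 2.391, 0.0]
wrist_force: [0.3, -0.6, -0.3]
finger_gap: 0.0459
grip_force: 0.0
time_s: 9.65
ee_pos: [0.5103, 0.2174, 0.2649]
tcp_rot: [2.038, 2.388, 0.002]
wrist_force: [1.4, -0.3, 0.5]
finger_gap: 0.0461
grip_force: 0.0
```

View pics/p5.png

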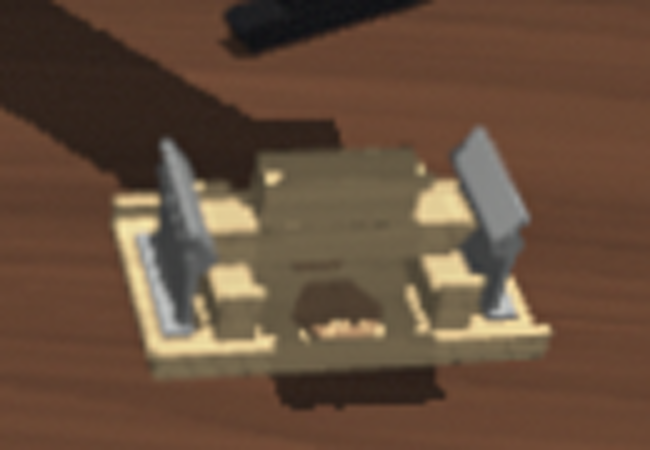

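The bar is level on both rests, with its block at (340,190) and its tongues running under both clips at (190,215) and (490,215). The gripper is clear of it.

```bash
python3 -c "
from cell import arm
print(arm.close_job())"
```

```text
the job is handed in; nothing more can be done
None
```

The 130 mm bar is pressed home under both spring clips and the job is handed in at about 9.7 s; the last picture shows it level on both rests, I never touched the short and long bars, and the interface gave no verdict.

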